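# Hang the tamper shelf on its sprung screw

## Robot

A 7-joint arm with a two-finger parallel gripper is mounted at the origin on the work surface. World frame = base frame: x ahead of the robot, y to its left, z up, the work surface at z = 0. Lengths are in m, angles in degrees, forces in N, time in s.
With the tool pointing down it reaches from about 0.35 to 0.775 m from the base axis. Payload 3.1 kg.
Tool frame: the origin (TCP) lies on the centre line of the jaws, within the pads' length; the fingertips stand 17 mm ahead of it and the grasp point (between the pads) lies 2 mm behind it (robot.tip_reach is the distance from the TCP to the fingertips, in m); z points along the fingers, y is the line along which they close (so a half turn about z gives the same grasp; the last joint's range is limited). The gripper opens to 85 mm and grips with 20 to 120 N. Pads are 22 mm wide; open, the fingers measure 114 mm over their backs; the gripper's body (76 mm by 85 mm) begins 54 mm behind the grasp point. The pads swing forward as they close: fully open they stand 13 mm farther back than shut.
Start: joints at [67.512, 17.813, 0.802, 86.603, -0.252, 75.585, -1.558], TCP at [0.189, -0.517, 0.248] pointing down, gripper open.
Joint ranges: [-154.91, 154.91], [-16.99, 109.72], [-72.82, 74.43], [7.12, 147.25], [-82.49, 262.49], [11.32, 116.49], [-174.64, 174.64]. Speed limits (degrees/s): [159.86, 159.86, 180, 180, 180, 180, 180].

## Interface

Orientations are given as [roll, pitch, yaw] about the fixed x, y, z axes, in that order (R = Rz(yaw) Ry(pitch) Rx(roll)).
In Python, from station import robot, fingers, vision, workorder, recognise gives the robot as it stands. Calls block until the motion is done:
- robot.move_to(position, orientation): joint-space move of the TCP to a pose.
- robot.line_to(position, orientation=None, velocity=0.15, f_stop=None): straight line of the TCP; orientation=None keeps the orientation; velocity is the mean speed in m/s. With f_stop (N) it stops when the force on the tool has changed by that much, and returns True; else False.
- robot.move_j(angles): joint-space move.
- fingers.gripper_to(opening, force=None): opening from 0.0 (shut) to 1.0 (fully open); force is the grip in N (None keeps the last); returns when the fingers have stopped.
- robot.pause(seconds).
- robot.inverse_kinematics(position, orientation): joint angles nearest the present ones, or None.
- vision.grab_frame(name): name is "scene" or "top"; returns the picture (420x560x3 uint8, red, green, blue); there is no depth.
- vision.calibration(name): a dict with "mtx" (3x3 intrinsics, pixels), "extrinsics" (4x4, takes a point from world to camera coordinates). Camera axes: x right, y up, looking along -z (the intrinsics and any distortion apply to the point x, -y, -z); pixel columns grow to the right and rows downward; lengths in m; the calibration is good to about 2 mm. A picture is of the moment at which its call begins. calibration takes no time and is no camera call.
A pose or a line that the arm cannot do raises robot.PlanningError and nothing moves.
- workorder.close_job(): hands the job in; it is judged then, once.
Trained networks look in the newest picture that a camera, given by its name, has taken for a name from the list of things; names that differ only in an ending like _2 or _b are one class to them, and where a whole thing is asked for, a point or a joint stands for the part that bears it (a point fixed in the world has none). Each returns a list of dicts, best first, with "p" (0 to 1); they miss things now and then, are a little off and sometimes report something else, mostly with a low value. They report only what shows in the picture. A call takes as long as a camera call. They do not tell look-alikes from the thing itself.
- recognise(label, camera): "rect" ([centre column, centre row, width, height] in pixels, round what is visible of it).
Readings, each from a call of its own:
- robot.current_time_s(): time.
- robot.current_joint_positions(): joint angles.
- robot.current_dq(): joint speeds.
- robot.current_joint_torque(): joint torques, N m.
- robot.current_tool_pos(): TCP position.
- robot.current_eef_rot(): TCP orientation.
- robot.current_contact_force(): force on the tool from outside, world axes, zero at the start.
- robot.current_torque(): the same for the moment, N m.
- robot.current_finger_gap(): opening from 0.0 (shut) to 1.0 (fully open).
- robot.current_gripper_force(): force on a finger pad.
Only numpy, scipy, OpenCV 4.12 (cv2) and the standard library are available. Lean on these libraries where they do the work, as an engineer would, in place of code of your own. Each camera call takes 0.05 s, during which the arm holds its last target. There are 200 camera calls.

## Task

Lift the little steel tamper shelf by its wooden bar and hang it on the screw of the low upright board: pass the round part of its keyhole over the screw head, press it gently back against the sprung washer, then, still pressing, slide it straight down until the screw sits fully home at the top of the narrow slot. Let go and leave it hanging upright; never shove hard against the board or its screw, and leave the cup, tamper, canister and grinder where they are.

Things in the scene. Friction and masses are not known exactly. Their poses are not given: they have to be found in the camera images.
- bracket_grip (a point): centre of the light wooden bar along the top of the loose tamper shelf (0.28 kg, one rigid piece, at the start standing upright on the cart top): bar 14 mm thick (x), 54 wide (y), 42 high (z). Grip it from above, front to back across its thickness. x points forward, out over the shelf (away from the board when hung), y across, z up
- bracket: the tamper shelf: under the bar a vertical steel plate 4 mm thick, 80 wide, 118 high, its mid-plane under the bar's centre; at its foot a flat shelf reaching 50 mm forward and 9 mm back of that mid-plane. Origin at the plate's underside, middle of its back face: 139 mm under the bar's centre, 2 mm back of it. Axes as bracket_grip
- bracket_hole (a point): centre of the round part of the keyhole in the plate, mid-thickness, 71 mm under bracket_grip: an eight-sided opening 20 mm across; the 10 mm wide slot leads straight up from it, with sloped corners at its mouth. Axes as bracket_grip
- bracket_seat (a point): where the screw's axis lies when fully home at the top end of the slot: mid-thickness, 24 mm above bracket_hole and 47 mm under bracket_grip. Axes as bracket_grip
- screw_axis (a point): middle of a level slot in the board's far face, 125 mm above the cart top, where the screw is fixed: up to 8 mm to either side (y), not measured. x points out along the screw, away from the robot, y along the board, z up. Shank 7 mm diameter; flat round head 15 mm diameter, 4 mm thick, its front 19.5 to 39.5 mm out of the board (not measured). The 4 mm plate must get behind the head
- washer_mean (a point): mean place of the front of the dark washer (28 mm diameter) on the shank, 23 mm out of the board; truly 13 to 33, and always 6.5 mm behind the head's front, 2.5 behind its back. Sprung outwards: the plate must press it back 1.5 mm or more. It yields at 4 N, then 1.8 N per mm, solid after 4 mm (11 N). It clamps the plate: sliding down takes some 5 to 15 N, then a hard stop. Axes as screw_axis
- stand: fixed dark wooden board, 160 mm wide, 20 thick, 141 high (top edge 16 mm over the screw's axis), with its foot on the robot's side and its screw on the far side. Origin on the cart top under the middle of its front face; axes as screw_axis. More than 40 N between it (or its screw) and the shelf, the clamping counted in, is a hard shove
- cup: white ceramic cup, 76 mm wide, 70 high, loose, leave alone; origin under its centre
- tamper: steel tamper standing on its base, 56 mm wide, 86 high, loose, leave alone; origin under its centre
- canister: glass canister with a steel cap, 90 mm wide, 130 high, loose, leave alone; origin under its centre
- grinder: black plastic coffee grinder about 200 x 150 mm, 390 high, fixed, leave alone; origin under its centre
Mind the look-alikes: they are no part of the job. What is shaped like the bracket but yellow is not meant.

How it is judged:
By the outcome, as a careful person would: the job done as asked, in the order asked, and still so for the second after the job is handed in, with the robot touching nothing.
It also fails if it takes over 72 s, if anything falls off the work surface, if the arm or the gripper's body presses on something with over 40 N, if the wrist force passes 120 N, or if a joint passes its speed limit or range.

## Working session

There is one attempt and no reset: what is moved stays moved. The work goes in short steps, each a Python script; the robot and the scene stay as the last script left them, time stands still between calls to the robot, and variables do not carry over. Pictures are saved under pics/ and viewed, at most 10 in all, crops included, and the job is handed in when it is done.

```bash
mkdir -p pics; ls
cat > h.py <<'E'
import numpy as np, cv2
from station import robot, fingers, vision, workorder, recognise
E
python3 - <<'E'
from h import *
for c in("scene","top"):
    im=vision.grab_frame(c); cv2.imwrite(f"pics/{c}0.png",im[:,:,::-1])
    k=vision.calibration(c); print(c,np.round(k["mtx"],1).tolist(),np.round(k["extrinsics"],4).tolist(),[x for x in k if x not in("mtx","extrinsics")])
    for n in["bracket","bracket_grip","stand","bracket_hole","cup","tamper","canister","grinder","washer_mean","screw_axis"]:
        try: print(n,[(round(d["p"],2),np.round(d["rect"],1).tolist()) for d in recognise(n,c)])
        except Exception as e: print(n,e)
print(robot.current_time_s(),robot.current_eef_rot())
E
```

```text
pics
scene [[436.5, 0.0, 289.0], [0.0, 436.5, 213.7], [0.0, 0.0, 1.0]] [[0.3224, 0.9465, -0.0137, -0.0342], [-0.5719, 0.2063, 0.7939, 0.2841], [0.7543, -0.2481, 0.6079, -1.6283], [0.0, 0.0, 0.0, 1.0]] []
bracket [(0.75, [401.9, 170.2, 31.2, 58.5]), (0.68, [435.1, 195.1, 33.0, 61.6])]
bracket_grip [(0.83, [403.2, 170.0, 37.2, 62.2]), (0.59, [435.5, 193.4, 33.6, 64.7])]
stand [(0.6, [323.2, 196.1, 60.1, 42.6])]
bracket_hole [(0.66, [404.4, 171.2, 39.6, 59.0]), (0.28, [322.7, 197.3, 60.8, 42.7])]
cup [(0.59, [255.7, 234.1, 25.2, 36.7])]
tamper [(0.88, [352.6, 261.8, 26.1, 38.6])]
canister [(0.81, [405.9, 237.6, 39.5, 62.5])]
grinder [(0.73, [94.2, 188.1, 125.4, 184.1])]
washer_mean [(0.68, [95.8, 187.9, 126.5, 183.9]), (0.67, [321.7, 198.2, 64.2, 47.7])]
screw_axis []
top [[454.8, 0.0, 277.8], [0.0, 454.8, 211.5], [0.0, 0.0, 1.0]] [[-0.0042, -1.0, -0.0019, -0.157], [0.9818, -0.0044, 0.1899, -0.5916], [-0.1899, -0.0011, 0.9818, -1.2688], [0.0, 0.0, 0.0, 1.0]] []
bracket [(0.64, [136.8, 213.4, 44.7, 24.3]), (0.58, [140.7, 258.0, 49.7, 32.8])]
bracket_grip [(0.82, [135.3, 211.3, 38.7, 26.4]), (0.68, [141.7, 256.5, 44.6, 32.6])]
stand [(0.71, [238.8, 254.8, 64.1, 55.7]), (0.2, [135.5, 211.9, 43.4, 25.5])]
bracket_hole [(0.67, [134.9, 214.1, 46.7, 20.6]), (0.57, [140.8, 253.8, 46.2, 31.1]), (0.17, [234.3, 254.8, 61.7, 60.2])]
cup [(0.87, [309.6, 225.2, 28.7, 27.0])]
tamper [(0.5, [245.3, 172.7, 17.8, 18.4])]
canister [(0.81, [191.8, 169.6, 40.5, 38.8])]
grinder [(0.8, [453.0, 258.8, 131.8, 95.2]), (0.16, [134.6, 213.0, 45.2, 24.8])]
washer_mean [(0.79, [235.6, 253.2, 63.8, 55.7])]
screw_axis [(0.88, [236.9, 252.0, 62.1, 61.4])]
1.1 [1.79999965e+02 1.88046742e-03 2.01031107e+01]
```

Run:
```python
import cv2
a=cv2.imread("pics/scene0.png")[120:300,230:470]; cv2.imwrite("pics/sc.png",cv2.resize(a,(800,600),interpolation=cv2.INTER_CUBIC))
a=cv2.imread("pics/top0.png")[145:310,100:320]; cv2.imwrite("pics/tc.png",cv2.resize(a,(800,600),interpolation=cv2.INTER_CUBIC))
```

```text
(no output)
```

View pics/sc.png

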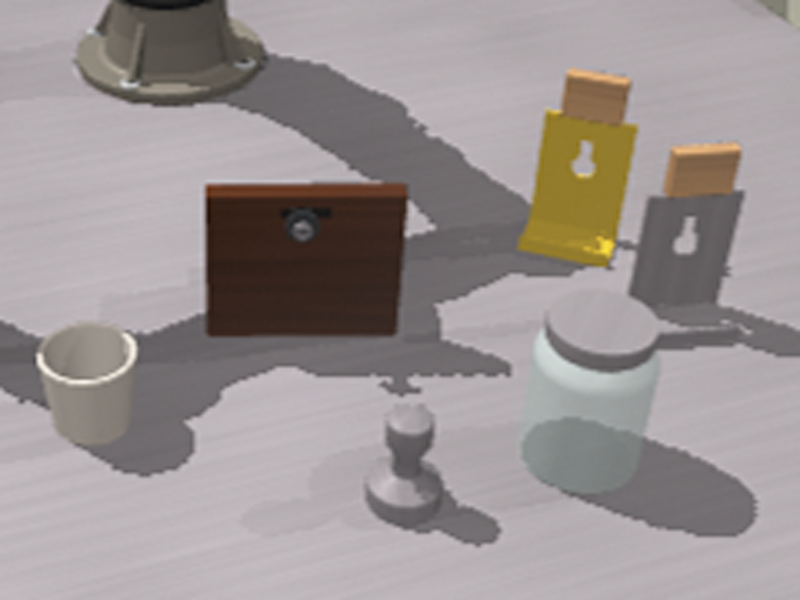

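View pics/tc.png

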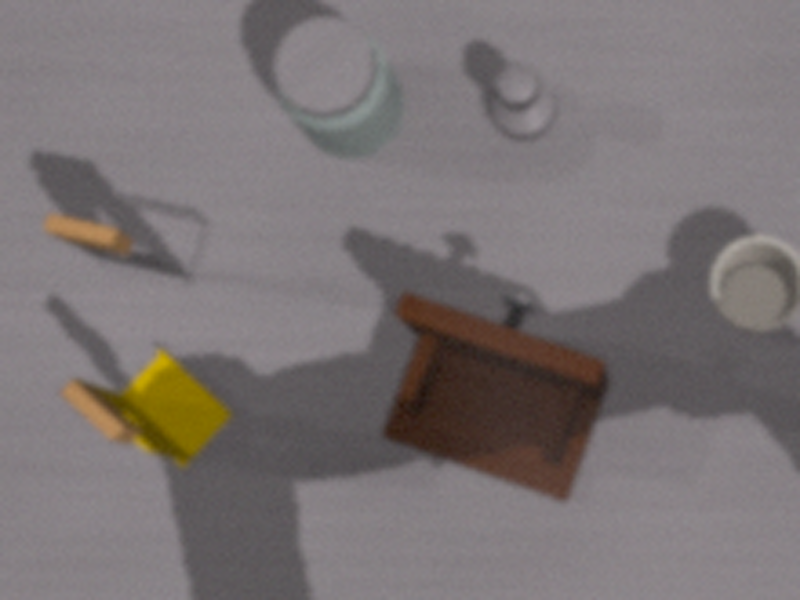

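The scene crop shows the steel shelf at about (690,230), half hidden by the canister. The yellow look-alike is at (580,165). The board's screw head is at (302,230), left of the slot's middle. In the top crop, the shelf's bar is at (88,232), the board's top edge runs (400,300)–(605,375), and the screw is at (515,310).

```bash
cat >> h.py <<'E'
from scipy.optimize import minimize, least_squares
from scipy.ndimage import gaussian_filter
CAL={c:vision.calibration(c) for c in("scene","top")}
def proj(P,c):
    E=CAL[c]["extrinsics"];q=np.atleast_2d(P)@E[:3,:3].T+E[:3,3]; q=q*[1,-1,-1]
    q=q@CAL[c]["mtx"].T; return q[:,:2]/q[:,2:]
def ray_z(uv,c,z):
    E=CAL[c]["extrinsics"];R=E[:3,:3];o=-R.T@E[:3,3]
    d=R.T@(np.linalg.inv(CAL[c]["mtx"])@[*uv,1]*[1,-1,-1]); return o+d*(z-o[2])/d[2]
def T(p,l):  # p=x,y,yaw(rad)
    c,s=np.cos(p[2]),np.sin(p[2]);l=np.atleast_2d(l);return np.c_[p[0]+c*l[:,0]-s*l[:,1],p[1]+s*l[:,0]+c*l[:,1],l[:,2]]
def box(x,y,z): return np.array([[a,b,c] for a in x for b in y for c in z])
def hullmask(P,c,S=4):
    h=cv2.convexHull(((proj(P,c)+.5)*S*16-8).astype(np.float32)).round().astype(np.int32)
    m=np.zeros((420*S,560*S),np.uint8);cv2.fillConvexPoly(m,h,255,shift=4)
    return cv2.resize(m,(560,420),interpolation=cv2.INTER_AREA)/255.
def fit(B,masks,p0):
    f=lambda p:sum(((gaussian_filter(hullmask(T(p,B),c),.7)-gaussian_filter(m.astype(float),.7))**2).sum() for c,m in masks.items())
    return minimize(f,p0,method="Nelder-Mead",options=dict(initial_simplex=np.array(p0)+np.array([[0,0,0],[.01,0,0],[0,.01,0],[0,0,.1]]),xatol=1e-4,fatol=.01))
def grab(c,name=None):
    im=vision.grab_frame(c)
    if name: cv2.imwrite(f"pics/{name}.png",im[:,:,::-1])
    return im
E
python3 - <<'E'
from h import *
im={c:cv2.imread(f"pics/{c}0.png") for c in CAL}
def win(c,r):
    m=np.zeros((420,560),bool);u,v,w,h=r;m[int(v-h/2):int(v+h/2),int(u-w/2):int(u+w/2)]=1;return m
hs={c:cv2.cvtColor(im[c],cv2.COLOR_BGR2HSV).astype(int) for c in im}
wood={c:(hs[c][...,0]<20)&(hs[c][...,1]>70)&(hs[c][...,2]>110) for c in im}
mk={"scene":wood["scene"]&win("scene",(441,172,40,34)),"top":wood["top"]&win("top",(124,209,40,24))}
B=box((-.007,.007),(-.027,.027),(.118,.160))
p0=[*ray_z((124,209),"top",.15)[:2],-.2]
print("bar0",p0,{c:m.sum() for c,m in mk.items()})
r=fit(B,mk,p0);print("bar",r.x,np.degrees(r.x[2]),r.fun)
for c in mk:
    q=fit(B,{c:mk[c]},r.x);print(c,q.x,np.degrees(q.x[2]),q.fun)
h=hs["scene"];brown=((h[...,0]<15)|(h[...,0]>170))&(h[...,1]>90)&win("scene",(322,197,70,60))
brown=cv2.morphologyEx(brown.astype(np.uint8),cv2.MORPH_CLOSE,np.ones((9,9)))
S=box((-.02,0),(-.08,.08),(0,.141))
p0=[*ray_z((100+505/3.636,145+330/3.636),"top",.141)[:2],-.35]
r=fit(S,{"scene":brown},p0);b=r.x;print("board0",p0,"fit",b,np.degrees(b[2]),r.fun,brown.sum())
cor=[[400,300],[605,365]];print("top corners pred",(proj(T(b,[[0,.08,.141],[0,-.08,.141]]),"top")-[100,145])*3.636)
for n,c,z,uv in[("canister","top",.13,(189,162.5)),("tamper","top",.086,(241.5,168.5)),("cup","top",.07,(308,222))]: print(n,ray_z(uv,c,z))
u=(230+302/3.333,120+229/3.333)
o=least_squares(lambda k:(proj(T(b,[[.030,k[0],.125]]),"scene")-u).ravel(),[0.]);print("screw y",o.x,o.fun)
v=np.array([100+515/3.636,145+300/3.636]);print("head in top pred",(proj(T(b,[[k,o.x[0],.125] for k in(.0195,.03,.0395)]),"top")-[100,145])*3.636)
E
```

```text
bar0 [np.float64(0.5817242502112889), np.float64(0.2570582713501369), -0.2] {'scene': np.int64(312), 'top': np.int64(140)}
bar [ 0.5853357   0.26436754 -0.23442121] -13.431346113475895 29.94518461323638
scene [ 0.58401054  0.26692426 -0.10703039] -6.132389839366799 9.71449487122775
top [ 0.58506413  0.26114319 -0.26102329] -14.95553297140247 7.5388403870762515
board0 [np.float64(0.5085034498801877), np.float64(-0.0543598885487986), -0.35] fit [ 0.51272207 -0.04628805 -0.31283223] -17.923966295470613 131.2917370376731 2506
top corners pred [[392.51090056 292.11169603]
 [596.67368014 356.96174003]]
canister [0.71813414 0.08927526 0.13      ]
tamper [ 0.71287737 -0.05474011  0.086     ]
cup [ 0.55732491 -0.24608309  0.07      ]
screw y [-0.00411078] [0.02058479 1.02375243]
head in top pred [[509.60991408 304.61104365]
 [514.04251675 291.50536858]
 [518.04139829 279.68205705]]
```

The bar is at (0.585, 0.264) with yaw about −14°, and height and reach check out. I'll pick it now and refine the board relative to the held shelf later.

Run:
```python
from h import *
g=np.array([.5852,.2638]);yb=-14.2
for s in(90,-90):
    print(s,[np.round(q,0) if (q:=robot.inverse_kinematics(p,[180,0,y+s])) is not None else None for p,y in(([*g,.14],yb),([.57,-.07,.196],-18))])
s=min((90,-90),key=lambda s:abs(robot.inverse_kinematics([*g,.14],[180,0,yb+s])[6]))
o=[180,0,yb+s]; print("s",s)
fingers.gripper_to(.55)
robot.move_to([*g,.24],o); robot.line_to([*g,.14],velocity=.12)
print(robot.current_contact_force())
fingers.gripper_to(0,90); print("gap",robot.current_finger_gap()*85,robot.current_gripper_force(),robot.current_contact_force())
robot.line_to([*g,.29],velocity=.12)
print("gap",robot.current_finger_gap()*85,robot.current_contact_force(),robot.current_torque(),robot.current_time_s())
```

```text
90 [array([  8.,  47., -62.,  78.,  42.,  79., -68.]), array([ 30.,  26., -35.,  86.,  16.,  72., -25.])]
-90 [array([  8.,  47., -62.,  78.,  41.,  79., 112.]), array([ 45.,  35., -62.,  86.,  32.,  78., 143.])]
s 90
[ 0.93607526 -0.13739234  0.24296683]
gap 12.812736649841913 87.96002268791199 [-0.70315205  1.26406039  2.60535716]
gap 12.872929485745518 [ 0.51568419 -0.79255202 -2.73966559] [-0.00150025  0.01132875 -0.00025058] 7.4167
```

Run:
```python
from h import *
for c in CAL: grab(c,c+"1")
b=[.51272,-.04629,-.31283]
out=[]
for c,(u,v,w,h) in {"scene":(284,165,80,60),"top":(200,215,80,60)}.items():
    im=cv2.imread(f"pics/{c}1.png")
    a=cv2.resize(im[v:v+h,u:u+w],None,fx=5,fy=5,interpolation=cv2.INTER_CUBIC)
    a2=cv2.resize(im[v:v+h,u:u+w],None,fx=5,fy=5,interpolation=cv2.INTER_CUBIC)
    f=lambda L:((proj(T(b,L),c)-[u,v]+.5)*5).astype(int)
    for L in([[0,.08,.141],[0,-.08,.141],[-.02,-.08,.141],[-.02,.08,.141]],[[0,.08,0],[0,-.08,0],[0,-.08,.141],[0,.08,.141]]):
        cv2.polylines(a2,[f(L)],True,(0,255,0),1)
    out.append(np.vstack([a,a2]))
cv2.imwrite("pics/ov1.png",np.hstack(out))
```

```text
(no output)
```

View pics/ov1.png

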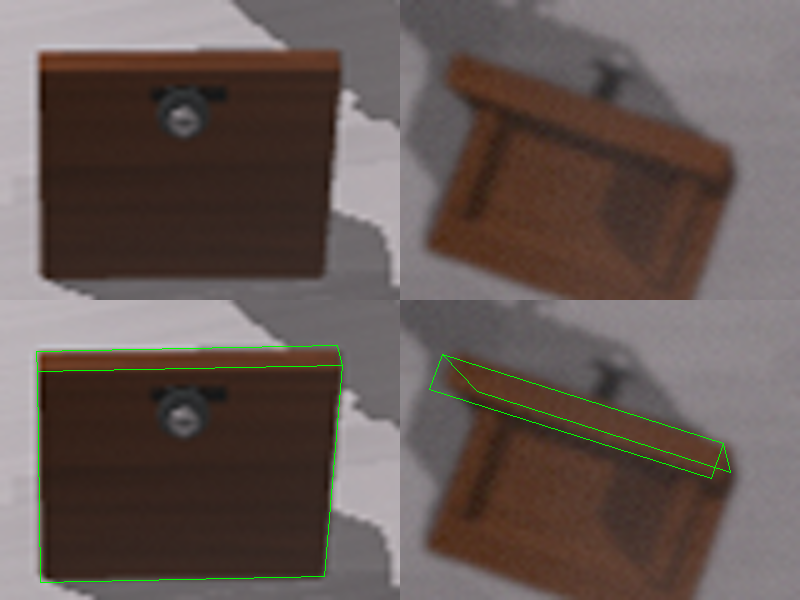

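The crops show the fit slightly off in yaw and shifted about 2 px in the top view. The screw head is at (184,121) in the scene crop and its stem runs to about (605,65) in the top crop. I'll refit from corners in both views, with the screw's y and protrusion as unknowns.

Run:
```python
from h import *
L={"ftl":[0,-.08,.141],"ftr":[0,.08,.141],"btl":[-.02,-.08,.141],"btr":[-.02,.08,.141],"fbl":[0,-.08,0],"fbr":[0,.08,0]}
so={"btl":(40,50),"btr":(342,51),"ftl":(40,70),"ftr":(338,71),"fbl":(41,277),"fbr":(325,277)}
to={"ftr":(457,54),"ftl":(731,146),"btr":(447,90),"btl":(722,180)}
S=np.array([284,165]);U=np.array([200,215])
px=lambda d,o,off=0:np.array([(np.array(v)-[off,0])/5-.5+o for v in d.values()])
ps,pt=px(so,S),px(to,U,400)
head=np.array([184,121])/5-.5+S; wash=np.array([183,112])/5-.5+S
def res(k,parts=False):
    b=k[:3]
    a=proj(T(b,[L[n] for n in so]),"scene")-ps; t=proj(T(b,[L[n] for n in to]),"top")-pt
    h=proj(T(b,[[k[4],k[3],.125]]),"scene")-head; w=proj(T(b,[[k[4]-.0065,k[3],.125]]),"scene")-wash
    if parts: return a,t,h,w
    return np.r_[a.ravel(),t.ravel(),h.ravel(),w.ravel()]
r=least_squares(res,[.5127,-.046,-.313,0,.03]);print(r.x,np.degrees(r.x[2]))
for p in res(r.x,1):print(np.round(p,2).tolist())
for n,sel in(("sceneonly",0),("toponly",1)):
    q=least_squares(lambda b:res([*b,0,.03],1)[sel].ravel(),r.x[:3]);print(n,q.x,np.degrees(q.x[2]),abs(q.fun).max())
print("head in top(5x)",(proj(T(r.x[:3],[[k,r.x[3],.125] for k in(.0195,.03,.0395)]),"top")+.5-U)*5+[400,0])
```

```text
[ 0.51323098 -0.04916834 -0.33489206 -0.00155884  0.02297907] -19.187901657339943
[[-1.41, 0.15], [-1.51, -0.54], [-1.44, 0.24], [0.1, -0.44], [-1.03, 1.01], [-0.96, 0.63]]
[[-1.66, -0.76], [-0.74, -0.1], [-2.26, -1.05], [-1.4, 0.13]]
[[-0.04, -0.2]]
[[0.04, 0.2]]
sceneonly [ 0.51315606 -0.04635794 -0.35400724] -20.28312050736809 1.121395760243331
toponly [ 0.51205045 -0.05316531 -0.32413944] -18.571822036006154 0.8536852247948445
head in top(5x) [[604.85580834  69.34636138]
 [611.34620424  51.46117659]
 [617.20165799  35.32566284]]
```

```bash
cat >> h.py <<'E'
BD=np.array([.5132,-.0492,np.radians(-19.2)]); YS=-.0016
def tcp(x,y,z): return T(BD,[[x,y,z]])[0]
ORI=[180,0,-19.2+90]
E
python3 - <<'E'
from h import *
robot.move_to(tcp(.07,YS,.29),ORI)
robot.line_to(tcp(.060,YS,.197),velocity=.1)
print(robot.current_tool_pos(),robot.current_eef_rot(),robot.current_contact_force(),robot.current_time_s())
out=[]
for c,(u,v,w,h) in {"scene":(284,140,80,90),"top":(200,190,80,90)}.items():
    im=grab(c,c+"2")[...,::-1]
    a=cv2.resize(im[v:v+h,u:u+w],None,fx=5,fy=5,interpolation=cv2.INTER_CUBIC);out.append(a)
cv2.imwrite("pics/ov2.png",np.hstack(out))
E
```

```text
[ 0.56994733 -0.07020402  0.19780623] [ 1.79916756e+02 -4.32062248e-02  7.07993100e+01] [ 0.73056804  0.0377235  -2.07272765] 9.875
```

View pics/ov2.png

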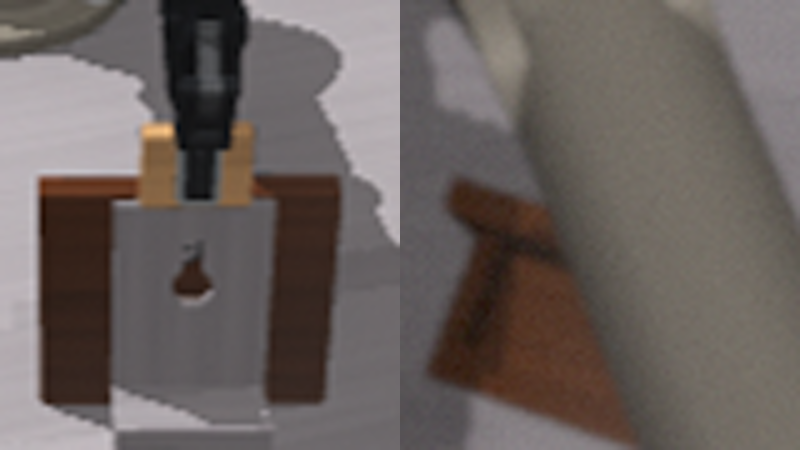

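In the scene view the shelf is held upright in front of the board. The plate's top corners are at (111,199) and (275,199), and the keyhole's round part is near (193,285). I'll compare it with the screw's pixel in the same camera, so the calibration bias cancels.

Run:
```python
from h import *
p=robot.current_tool_pos();yaw=np.radians(robot.current_eef_rot()[2]-90)
E=CAL["scene"]["extrinsics"];cam=-E[:3,:3].T@E[:3,3];print("cam",cam)
P=[p[0],p[1],yaw];zb=p[2]-.001
L=np.array([[.002,-.04,zb-.021],[.002,.04,zb-.021],[.007,-.027,zb+.021],[.007,.027,zb+.021],[.007,-.027,zb-.021],[.007,.027,zb-.021],[0,0,zb-.071],[0,0,zb-.047]])
f=lambda q:(proj(q,"scene")+.5-[284,140])*5
print("pred",np.round(f(T(P,L)),1).tolist())
# scale px per mm along y
print("d/dy mm",(f(T(P,L[6:7]+[0,.001,0]))-f(T(P,L[6:7])))[0],"d/dx",(f(T(P,L[6:7]+[.001,0,0]))-f(T(P,L[6:7])))[0],"d/dz",(f(T(P,L[6:7]+[0,0,.001]))-f(T(P,L[6:7])))[0])
print("screw head pred",f(tcp(.0230,YS,.125)[None]),"observed",(184,121+125))
print("board ftl,ftr pred",f(T(BD,[[0,-.08,.141],[0,.08,.141],[0,-.08,0],[0,.08,0]])).tolist())
# edge columns
g=cv2.imread("pics/scene2.png").astype(float)
for r in (181,185,189): print(r,g[r,300:345].mean(1).round().astype(int).tolist())
```

```text
cam [ 1.40169811 -0.43029455  0.76379719]
pred [[110.1, 205.0], [273.0, 203.7], [138.3, 136.7], [251.4, 135.8], [136.9, 210.4], [247.3, 209.5], [188.1, 285.2], [189.6, 245.9]]
d/dy mm [ 1.97790403 -0.01426992] d/dx [0.10188641 1.14040549] d/dz [ 0.0613726 -1.6171065]
screw head pred [[183.64805752 245.00496308]] observed (184, 246)
board ftl,ftr pred [[32.714840763154314, 196.18503235660256], [338.4130564555838, 193.77630873761873], [35.77832809740869, 406.99620010131196], [320.1444990370129, 405.1329335741344]]
181 [37, 37, 37, 37, 37, 35, 68, 98, 107, 108, 110, 107, 96, 88, 89, 88, 89, 85, 81, 80, 85, 90, 91, 89, 89, 89, 86, 85, 85, 85, 86, 86, 86, 90, 94, 94, 94, 95, 88, 59, 39, 42, 43, 42, 42]
185 [36, 36, 36, 36, 36, 34, 60, 84, 90, 92, 92, 94, 93, 91, 90, 90, 91, 91, 90, 91, 93, 93, 92, 91, 90, 89, 90, 90, 89, 91, 93, 94, 92, 92, 91, 91, 91, 93, 79, 50, 39, 42, 42, 42, 42]
189 [36, 36, 36, 36, 36, 32, 59, 84, 90, 91, 93, 94, 92, 90, 90, 91, 91, 91, 91, 92, 82, 66, 76, 68, 72, 92, 91, 89, 89, 91, 93, 95, 92, 91, 91, 91, 92, 94, 73, 43, 39, 42, 42, 42, 42]
```

Run:
```python
from h import *
robot.line_to(tcp(.033,YS-.0015,.1965),ORI,velocity=.05)
p=robot.current_tool_pos();print(p,robot.current_contact_force(),robot.current_time_s())
c,s=np.cos(BD[2]),np.sin(BD[2]);d=p[:2]-BD[:2];print("board frame",c*d[0]+s*d[1],-s*d[0]+c*d[1])
im=grab("scene","scene3")[...,::-1];u,v,w,h=304,170,40,45
cv2.imwrite("pics/ov3.png",cv2.resize(im[v:v+h,u:u+w],None,fx=13,fy=13,interpolation=cv2.INTER_CUBIC))
f=lambda q:(proj(q,"scene")+.5-[u,v])*13
print("screw head obs",(np.array([284+184/5,165+121/5])-[u,v])*13)
```

```text
[ 0.54346601 -0.06325468  0.19664507] [-0.14000621 -0.42018902 -2.50017688] 10.6667
board frame 0.03320462230012539 -0.003319427219628801
screw head obs [218.4 249.6]
```

View pics/ov3.png

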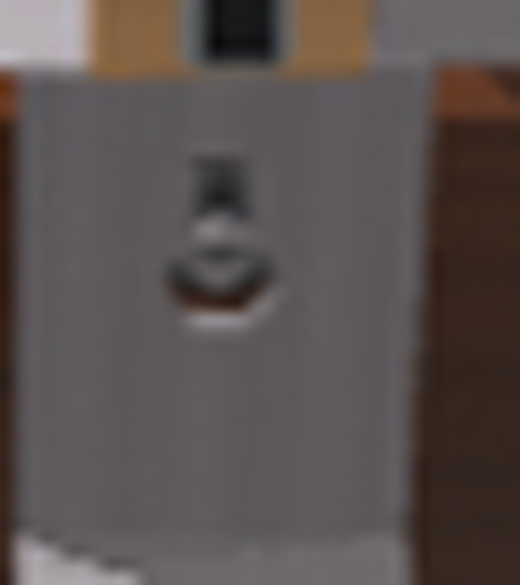

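Hole centre is at u≈221 against the screw head at u≈218, so they are within 0.5 mm sideways. Now I'll press in slowly until contact.

```bash
cat >> h.py <<'E'
def bf():
    p=robot.current_tool_pos();c,s=np.cos(BD[2]),np.sin(BD[2]);d=p[:2]-BD[:2]
    F=robot.current_contact_force()
    return np.round([1e3*(c*d[0]+s*d[1]),1e3*(-s*d[0]+c*d[1]),1e3*p[2]],2).tolist(),"F",np.round([c*F[0]+s*F[1],-s*F[0]+c*F[1],F[2]],2).tolist(),"M",np.round(robot.current_torque(),2).tolist(),"t",round(robot.current_time_s(),1)
E
python3 - <<'E'
from h import *
print(bf())
y=YS-.0018
st=robot.line_to(tcp(.010,y,.1965),ORI,velocity=.012,f_stop=5); print(st,*bf())
robot.pause(.2);print(bf())
im=grab("scene","scene4")[...,::-1];u,v,w,h=304,170,40,45
cv2.imwrite("pics/ov4.png",cv2.resize(im[v:v+h,u:u+w],None,fx=13,fy=13,interpolation=cv2.INTER_CUBIC))
E
```

```text
([33.33, -3.31, 196.59], 'F', [-0.04, -0.01, -2.57], 'M', [-0.03, -0.02, -0.02], 't', 10.7)
True [23.76, -3.54, 196.13] F [1.99, 0.61, -1.5] M [0.03, -0.7, -0.06] t 11.8
([23.77, -3.75, 195.58], 'F', [2.75, 1.07, -0.6], 'M', [-0.03, -0.91, 0.01], 't', 12.0)
```

View pics/ov4.png

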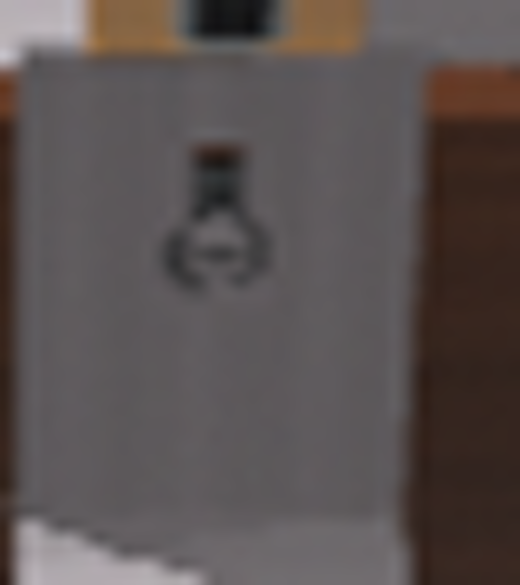

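The head at (218,250) lies close to the hole centre, but contact came early, at 23.8 mm, with an upward force. That may be the rim touching the head. I'll back off and probe heights for the deepest contact.

Run:
```python
from h import *
y=YS-.0018
for z in(.1985,.1995,.1945):
    robot.line_to(tcp(.029,y,z),ORI,velocity=.03);robot.pause(.2);print("back",bf())
    st=robot.line_to(tcp(.010,y,z),ORI,velocity=.012,f_stop=4); print(z,st,*bf())
    robot.pause(.2);print("   ",bf())
    if bf()[0][0]<20.5: break
```

```text
back ([28.55, -3.51, 198.23], 'F', [-0.38, 0.7, -2.35], 'M', [0.04, -0.03, -0.03], 't', 12.6)
0.1985 True [23.89, -3.7, 198.07] F [1.71, 0.1, -0.93] M [0.02, -0.54, 0.02] t 13.4
    ([23.91, -4.0, 197.41], 'F', [3.84, 1.21, -0.72], 'M', [0.04, -0.74, 0.01], 't', 13.6)
back ([28.62, -3.47, 199.26], 'F', [-0.11, -1.2, -2.39], 'M', [0.02, -0.03, 0.03], 't', 14.1)
0.1995 True [23.89, -3.69, 199.06] F [2.07, 0.78, -1.14] M [-0.01, -0.59, -0.02] t 14.9
    ([23.9, -3.99, 198.43], 'F', [2.93, 1.26, -1.13], 'M', [-0.02, -0.8, -0.01], 't', 15.1)
back ([28.72, -3.68, 194.22], 'F', [0.32, 0.15, -1.64], 'M', [-0.01, 0.0, -0.04], 't', 15.7)
0.1945 True [23.89, -3.71, 194.0] F [1.43, 1.0, -1.18] M [-0.02, -0.51, -0.06] t 16.4
    ([23.92, -3.86, 193.6], 'F', [2.66, 1.32, 0.84], 'M', [0.04, -0.68, -0.04], 't', 16.6)
```

Run:
```python
from h import *
y=YS-.0018;z=.1968
robot.line_to(tcp(.029,y,z),ORI,velocity=.03);robot.pause(.2);print("back",bf())
for f in(4,5,7):
    st=robot.line_to(tcp(.016,y,z),ORI,velocity=.008,f_stop=f); print(f,st,*bf())
robot.pause(.2);print(bf())
im=grab("scene","scene5")[...,::-1];u,v,w,h=304,170,40,45
cv2.imwrite("pics/ov5.png",cv2.resize(im[v:v+h,u:u+w],None,fx=13,fy=13,interpolation=cv2.INTER_CUBIC))
```

```text
back ([28.61, -3.5, 196.52], 'F', [-0.81, 0.15, -2.64], 'M', [-0.01, 0.03, -0.0], 't', 17.2)
4 True [23.9, -3.73, 196.28] F [0.79, -0.32, -1.21] M [0.02, -0.51, 0.02] t 18.1
5 True [23.56, -4.05, 195.79] F [3.14, 1.52, -0.57] M [-0.01, -0.86, 0.01] t 18.6
7 True [22.89, -4.09, 195.88] F [4.93, 0.58, -1.56] M [-0.11, -1.2, -0.05] t 19.2
([22.88, -4.1, 195.89], 'F', [4.18, 0.96, -2.51], 'M', [-0.22, -1.23, -0.02], 't', 19.4)
```

View pics/ov5.png

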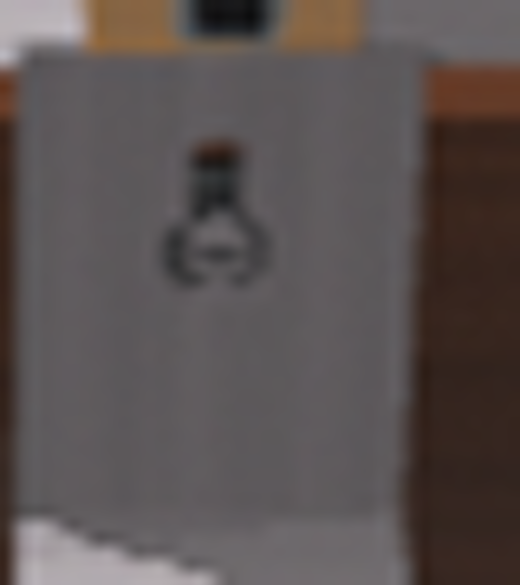

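It yields about 1 mm while the force rises from 3 to 5 N. That matches the washer, and the whole head disc shows in front of the plate with the dark washer behind it, so the head is through. Next I press to about 2.5 mm and slide down in guarded steps.

Run:
```python
from h import *
y=YS-.0022
st=robot.line_to(tcp(.0213,y,.1963),ORI,velocity=.008,f_stop=8); print(st,*bf())
robot.pause(.1);print(bf())
for z in(.193,.190,.187,.184):
    st=robot.line_to(tcp(.0213,y,z),ORI,velocity=.012,f_stop=18); print(z,st,*bf())
    if st: break
```

```text
False [22.28, -3.97, 195.98] F [6.77, 0.59, -3.69] M [-0.18, -1.74, -0.08] t 19.8
([22.27, -3.98, 195.96], 'F', [6.76, 1.46, -4.1], 'M', [-0.22, -1.81, -0.07], 't', 19.9)
0.193 False [22.62, -3.92, 193.59] F [6.47, 1.11, -0.2] M [-0.37, -1.54, -0.08] t 20.3
0.19 False [22.31, -3.77, 190.62] F [5.55, 0.78, -0.24] M [-0.25, -1.41, -0.02] t 20.7
0.187 False [22.25, -3.78, 187.37] F [6.26, -0.44, 0.43] M [-0.29, -1.48, -0.02] t 21.1
0.184 False [22.25, -3.82, 184.3] F [5.89, 1.8, -0.61] M [-0.33, -1.52, -0.13] t 21.5
```

Run:
```python
from h import *
y=YS-.0022
for z in(.180,.1765,.174,.172,.1705,.169,.1675):
    st=robot.line_to(tcp(.0213,y,z),ORI,velocity=.012,f_stop=13); print(z,st,*bf())
    if st or bf()[3-1+0] is None: break
    if bf()[2][2]>14: break
im=grab("scene","scene6")[...,::-1];u,v,w,h=304,170,40,45
cv2.imwrite("pics/ov6.png",cv2.resize(im[v:v+h,u:u+w],None,fx=13,fy=13,interpolation=cv2.INTER_CUBIC))
```

```text
0.18 False [22.28, -3.88, 180.3] F [6.55, 0.87, 0.55] M [-0.28, -1.47, -0.05] t 22.0
0.1765 False [22.31, -3.91, 176.83] F [6.42, -0.07, -0.01] M [-0.29, -1.44, -0.06] t 22.4
0.174 False [22.32, -3.92, 174.3] F [6.09, 0.45, 0.33] M [-0.38, -1.42, -0.09] t 22.8
0.172 False [22.38, -3.81, 173.27] F [4.33, 0.3, 5.39] M [-0.42, -1.06, -0.05] t 23.1
0.1705 False [22.46, -3.67, 172.97] F [2.01, -0.97, 10.5] M [-0.54, -0.56, -0.05] t 23.4
0.169 False [22.48, -3.59, 172.6] F [1.3, -1.38, 17.14] M [-0.68, -0.05, -0.1] t 23.7
```

View pics/ov6.png

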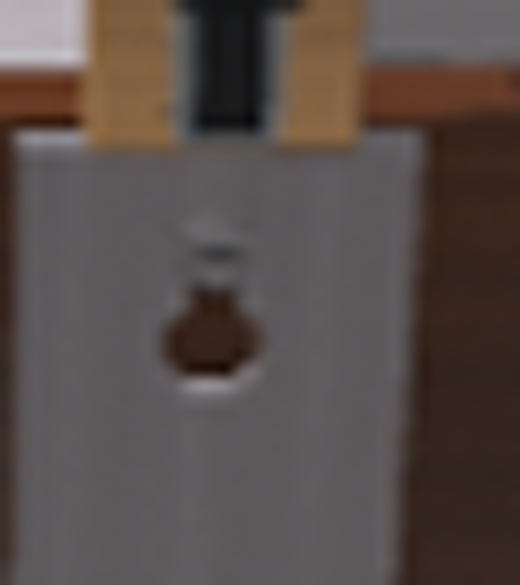

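The hard stop came at z ≈ 173 mm as expected, and the head at (218,250) covers the slot's top end. I'll relax the load, release, and retreat upward.

Run:
```python
from h import *
y=YS-.0022
robot.line_to(tcp(.0215,y,.1715),ORI,velocity=.01);print(bf())
fingers.gripper_to(.4);print(robot.current_finger_gap(),bf())
p=robot.current_tool_pos()
robot.line_to([p[0],p[1],.30],ORI,velocity=.12);print(bf())
robot.move_to([.35,.2,.35],ORI);robot.pause(.5)
out=[]
for c,(u,v,w,h) in {"scene":(284,140,80,90),"top":(200,190,80,90)}.items():
    im=grab(c,c+"7")[...,::-1]
    out.append(cv2.resize(im[v:v+h,u:u+w],None,fx=5,fy=5,interpolation=cv2.INTER_CUBIC))
cv2.imwrite("pics/ov7.png",np.hstack(out));print(robot.current_time_s())
```

```text
([22.41, -3.77, 172.95], 'F', [4.61, -1.0, 8.52], 'M', [-0.47, -0.78, -0.04], 't', 24.1)
0.4013871740045986 ([19.78, -4.07, 170.34], 'F', [-0.12, 0.12, -0.26], 'M', [0.0, 0.03, 0.04], 't', 24.4)
([19.43, -4.42, 299.14], 'F', [0.08, 0.29, 0.51], 'M', [0.04, -0.04, 0.02], 't', 25.7)
27.4917
```

View pics/ov7.png

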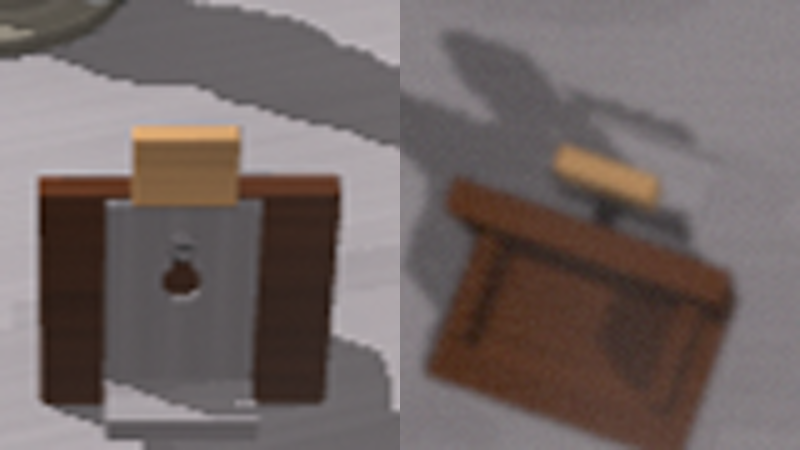

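The shelf hangs upright and parallel to the board, the screw head is at the top of the slot at about (183,245), and the gripper is clear. I'm handing it in.

```bash
python3 -c "
from h import *
print(workorder.close_job())"
```

```text
the job is handed in; nothing more can be done
None
```

The steel tamper shelf is hanging upright on the screw with the screw fully home at the top of its slot, and the gripper is clear; I handed the job in at about 27.5 s, but the judge's result was not shown.

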